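Hang the utensil caddy on the kitchen rail

TASK

Pick up the metal caddy that has the hook on its back, lift the hook over the raised lip of the steel rail in the rail's open section, and lower it gently until it hangs seated behind the lip. Then, still hooked on, slide it gently to the left along the rail, under the keeper strip, until it is fully up against the end plate, and let go. Never drop it or force it against the rail, and leave the other things on the counter where they are.

Things in the scene. Friction and masses are not known exactly. Their poses are not given: they have to be found in the camera images.
- caddy: The hooked caddy: plain aluminium open bucket, 60 (x) by 90 (y) by 70 mm high, 0.24 to 0.39 kg. Origin: centre of its underside; x points to the hook side, z up. A back plate 60 mm wide (y -30 to 30), x 30 to 34, rises from z=5 to 114 and carries the hook. It stands upright on the counter at the start.
- caddy_bar (a point): Middle of the caddy's carrying bar, at x=0, y=0, z=125 mm of the caddy. The bar runs along the caddy's x from -30 to 32 mm, 12 mm wide (y) by 12 mm high; its posts are at x=-28 and 30. Pinch it here from above, fingers closing along the caddy's y.
- caddy_hook (a point): Middle of the underside of the hook's top plate, at x=38.5, y=0, z=110 mm of the caddy: this rests on the lip. Top plate x 30 to 48, z 110 to 114. Tongue: 60 mm wide (y), x 43 to 48, hanging from the plate down to z=90. The gap between back plate and tongue is 9 mm; the lip that goes in it is 5 mm thick.
- stand: Fixed steel stand with the rail on two posts (x=45, y=-100 and 100, top at 200 mm); base plate 12 mm high, x -35 to 95, y -145 to 145. Origin on the counter under the rail's front face, mid-length; y along the rail to the left, x away from the robot, z up. The rail is clamped at an adjustable height: lip top 150 to 200 mm up, new each time, NOT in this pose: feel or see it.
- stand_open (a point): Point on the counter under the front face of the rail's open section (stand x=0, y=-15 mm). Rail section here: front plate and lip x 0 to 5, reaching 80 mm down from the lip's top; channel x 5 to 17, 26 mm deep below the lip's top; back wall x 17 to 21, top 3 mm below the lip's. Seated, the caddy's origin is at stand x about -38 to -34 and 110 mm below the lip's top; free, it leans up to 0.06 rad.
- stand_home (a point): Point on the counter under the rail's front face (stand x=0, y=95 mm): the caddy's y when it is up against the left end plate (inner face y=125; the right one y=-125; both rise 12 mm over the lip). Keeper strip over the channel from y=60 to 130, x 5 to 21, underside 8 mm over the lip, 4 mm over the seated hook: the hook goes in only right of y=60 and must stay down. Do not push the rail over 20 N.
- plain: A bystander: the same bucket and carrying bar without back plate and hook. Origin: centre of its underside. It may stand in either of two places, swapped with the hooked caddy. Leave alone.
- salt: Salt shaker, white with steel cap, 38 mm wide, 84 mm high, origin under its centre. Leave alone.
- pepper: Pepper shaker, black with steel cap, 38 mm wide, 84 mm high, origin under its centre. Leave alone.
- mug: White mug, 84 mm wide, 85 mm high, origin under its centre. Leave alone.
- bottle: Water bottle, 66 mm wide, 200 mm high, origin under its centre. Leave alone.
There are look-alikes about, which are no part of the job. What is shaped like the caddy but brown or yellow is not meant.

How it is judged:
On the way:
1. the hooked caddy hangs upright on the rail in the open section, before it is slid under the keeper (x of caddy in the frame of stand between -0.043 and -0.029 m and z of caddy in the frame of stand between 0.035 and 0.094 m and angle between caddy's own z axis and vertical below 0.12 rad and angle between the y axis of caddy and the y axis of stand, either way round below 0.15 rad and contact force between caddy and stand above 2 N and y of caddy in the frame of stand between -0.1 and 0.05 m), for 0.2 s.
At the end, for the whole second after the job is handed in: The hooked caddy hangs still and upright (within 0.12 rad) on the rail, square to it (0.15 rad), its tongue behind the lip, under the keeper strip and within 3 mm of the left end plate (x of caddy in the frame of stand between -0.043 and -0.029 m and z of caddy in the frame of stand between 0.035 and 0.094 m and angle between caddy's own z axis and vertical below 0.12 rad and angle between the y axis of caddy and the y axis of stand, either way round below 0.15 rad and contact force between caddy and stand above 1 N and y of caddy in the frame of stand above 0.092 m and linear speed of caddy below 0.02 m/s); the robot touches nothing.
It fails at once if the caddy, in the hand, is pressed against the rail or stand with more than 20 N (contact force between caddy and stand above 20 N and contact force between the fingers and caddy above 0.5 N).
It fails at once if the caddy is dropped: it moves faster than 0.25 m/s while no finger touches it (linear speed of caddy above 0.25 m/s and contact force between the fingers and caddy below 0.2 N).
It fails at once if the plain caddy, a shaker, the mug or the bottle is moved more than 25 mm (distance of any of plain, salt, pepper, mug, bottle from where it was at the start of the episode above 0.025 m).
It also fails if it takes over 64 s, if anything falls off the work surface, if the arm or the gripper's body presses on something with over 40 N, if the wrist force passes 120 N, or if a joint passes its speed limit or range.

ROBOT

A 6-joint arm with a two-finger parallel gripper is mounted at the origin on the work surface. World frame = base frame: x ahead of the robot, y to its left, z up, the work surface at z = 0. Lengths are in m, angles in rad, forces in N, time in s.
With the tool pointing down it reaches from about 0.35 to 0.975 m from the base axis. Payload 4.9 kg.
Tool frame: the origin (TCP) lies on the centre line of the jaws, within the pads' length; the fingertips stand manip.tip_reach ahead of it and the grasp point (between the pads) is the TCP (manip.tip_reach is the distance from the TCP to the fingertips, in m); z points along the fingers, y is the line along which they close (so a half turn about z gives the same grasp; the last joint's range is limited). The gripper opens to 85 mm and grips with 20 to 120 N. Pads are 22 mm wide; open, the fingers measure 114 mm over their backs; the gripper's body (76 mm by 85 mm) begins 54 mm behind the grasp point. The pads swing forward as they close: fully open they stand 13 mm farther back than shut.
Start: joints at [1.22, 0.053, 1.613, -0, 1.476, -0.119], TCP at [0.144, 0.608, 0.25] pointing down, gripper open.
Joint ranges: [-3.01, 3.01], [-1.01, 2.22], [0.06, 2.58], [-1.02, 4.17], [0.09, 2.62], [-3.14, 3.14]. Speed limits (rad/s): [2.57, 2.57, 3.14, 3.14, 3.14, 3.14].

INTERFACE

Orientations are given as a unit quaternion [w, x, y, z].
In Python, from plant import manip gives the robot as it stands. The module is installed in compiled form; this text tells all that it offers.
- The arm moves only by the tool move_arm, never from a script. Its argument "rows" is a list of rows, each a list of 7 numbers: the shift along the tool's x, y, z in cm, then the turn, a rotation vector about the tool's x, y, z in degrees, then the opening, from -1 (shut) to 1 (fully open). In form: [[tx, ty, tz, ax, ay, az, jaw], ...]. A call has 1 to 20 rows; each row shifts and turns the commanded pose from where the row before left it, along the tool's axes as they then stand; what a row does not reach is not made up. A row lasts 1/12 s, in which the tool goes at most 41.7 mm and 7.16 degrees, less where a joint would pass 70% of its speed; a pose out of reach is approached as far as the arm can. A call is refused whole if a number of a shift passes 4.17 or a number of a turn 7.16, either way. A call with a gripper value outside its range is refused whole. The fingers move at their own pace and stop on an object; the grip force is fixed at half the most. Time passes only in rows, so rows that do not move let the fingers close. It gives the time, the measured TCP pose, the force, the opening and the grip force at its end, in the units of the state.
- manip.state(): the state, without advancing time (a new reading comes with each control period).
- manip.grab_frame(name): name is "scene" or "side" or "wrist"; returns a dict with "img" (384x512x3 uint8, blue, green, red), "mtx" (3x3 intrinsics, pixels), "R" (3x3) and "t" (3): a world point X has camera coordinates R X + t. Camera axes: x right, y down, z forward; pixel columns grow to the right and rows downward; lengths in m; the calibration is good to about 2 mm. A picture is of the moment at which its call begins. There is no depth.
- manip.job_done(): hands the job in; it is judged then, once.
The state is a dict: "time": time; "joint_pos": joint angles; "joint_vel": joint speeds; "joint_efforts": joint torques, N m; "tool_pos": TCP position; "tool_rot": TCP orientation; "contact_force": force on the tool from outside, world axes, zero at the start; "ft_torque": the same for the moment, N m; "gripper_width": opening from 0.0 (shut) to 1.0 (fully open); "grasp_force": force on a finger pad.
Only numpy, scipy, OpenCV 4.12 (cv2) and the standard library are available. Lean on these libraries where they do the work, as an engineer would, in place of code of your own. Each camera call takes 0.05 s, during which the arm holds its last target. There are 200 camera calls.

## Working session

There is one attempt and no reset: what is moved stays moved. The work goes in short steps, Python scripts to look and compute and a tool call to move; the robot and the scene stay as the last step left them, time stands still between calls to the robot, and variables do not carry over. Pictures are saved under pics/ and viewed, at most 10 in all, crops included, and the job is handed in when it is done.

Besides the shell and the picture viewer there is one more tool, called as a command line: name --pt "numbers of a row" for each row, then --argument value for the rest. move_arm: Moves the arm, as the interface text tells. Its arguments: {"type":"object","properties":{"rows":{"type":"array","items":{"type":"array","items":{"type":"number"}}}},"required":["rows"]}

```bash
mkdir -p pics; cat > h.py <<'E'
import numpy as np, cv2, json
from plant import manip
def grab(n,f):
    d=manip.grab_frame(n); cv2.imwrite(f'pics/{f}.png',d['img']); np.savez(f'pics/{f}.npz',**{k:np.array(d[k]) for k in('mtx','R','t')}); return d
def load(f): return np.load(f'pics/{f}.npz')
def ray(f,u,v):
    d=load(f); R,t=d['R'],d['t'].ravel(); c=-R.T@t; r=R.T@np.linalg.inv(d['mtx'])@[u,v,1]; return c,r/np.linalg.norm(r)
def atz(f,u,v,z):
    c,r=ray(f,u,v); return c+r*(z-c[2])/r[2]
def proj(f,X):
    d=load(f); p=d['mtx']@(d['R']@np.asarray(X,float)+d['t'].ravel()); return p[:2]/p[2]
def tri(a,b):
    (c1,r1),(c2,r2)=ray(*a),ray(*b); s=np.linalg.lstsq(np.c_[r1,-r2],c2-c1,rcond=None)[0]
    p,q=c1+s[0]*r1,c2+s[1]*r2; return (p+q)/2,np.linalg.norm(p-q)
E
python3 - <<'E'
from h import *
a=grab('scene','sc0');b=grab('side','si0')
for n in('sc0','si0'):
    d=load(n);print(n,(-d['R'].T@d['t'].ravel()).round(3),d['R'].round(2).tolist(),d['mtx'][0,0])
for n in('sc0','si0'): cv2.imwrite(f'pics/{n}b.png',cv2.resize(cv2.imread(f'pics/{n}.png'),(800,600),interpolation=2))
s=manip.state();print(s,manip.tip_reach)
E
```

```text
sc0 [ 1.29  -0.418  1.421] [[0.5, 0.86, -0.01], [0.72, -0.42, -0.55], [-0.48, 0.27, -0.83]] 452.29209698211673
si0 [ 0.376 -0.701  0.917] [[0.97, -0.25, -0.02], [-0.2, -0.73, -0.66], [0.15, 0.64, -0.75]] 365.48274002423904
{'time': 0.1, 'joint_pos': array([ 1.21997527e+00,  5.32929632e-02,  1.61413537e+00, -2.69339340e-05,
        1.47600326e+00, -1.19001211e-01]), 'joint_vel': array([-0.00101169, -0.0014131 , -0.00295132,  0.00161405, -0.00236619,
        0.00032216]), 'joint_efforts': array([ 4.01363313e-04, -3.94902635e+01, -3.71365786e+01, -1.64120775e-04,
        3.83019578e-03,  1.45794075e-05]), 'tool_pos': array([0.14341992, 0.60778647, 0.24919735]), 'tool_rot': array([-2.00975151e-04,  1.15649226e-01,  9.93289691e-01, -8.97335410e-04]), 'contact_force': array([-0.18079088, -0.30172748,  0.19723725]), 'ft_torque': array([-0.00956776, -0.01511334,  0.01977412]), 'grasp_force': 0.0, 'gripper_width': 0.9963027246874868} 0.019
```

View pics/sc0b.png

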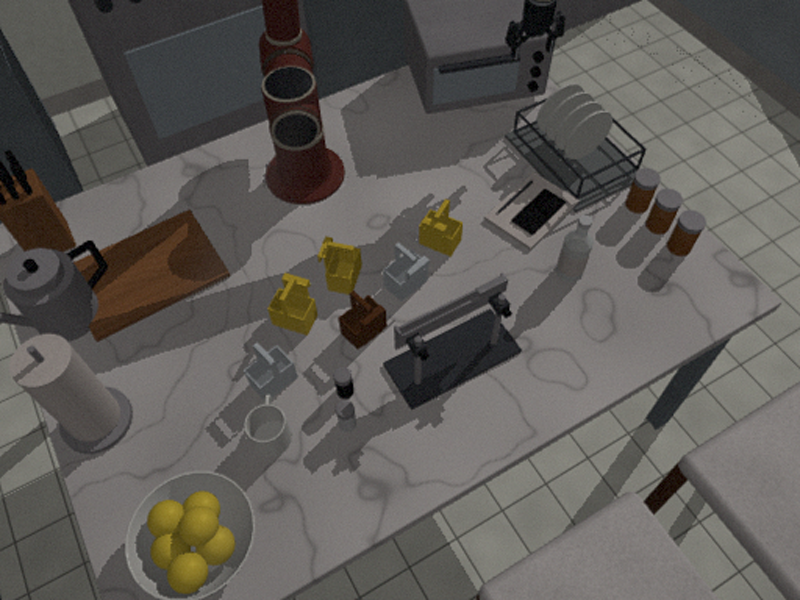

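View pics/si0b.png

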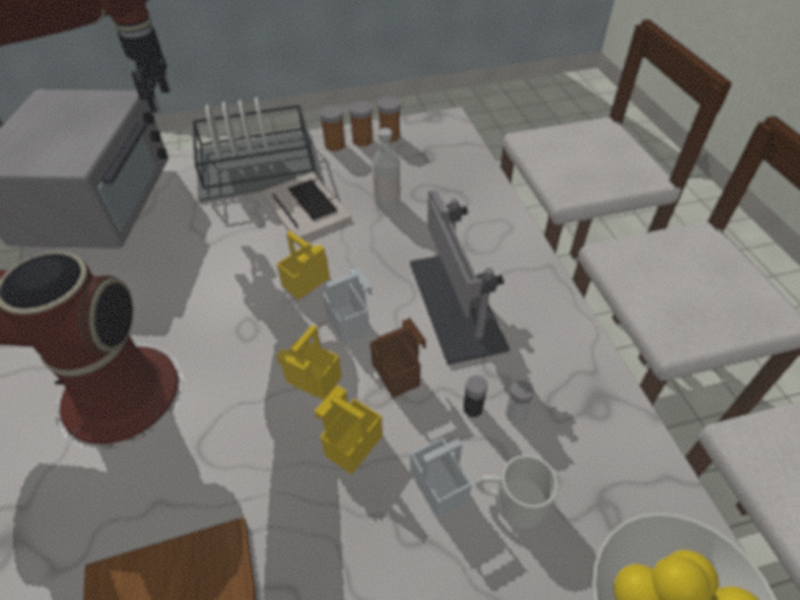

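The aluminium candidates are at scene px (405,270) and (270,368), and the stand is at about (455,340). In the side view they are at (347,300), (440,470) and (460,280). I'll enlarge these to tell which one has the hook.

```bash
python3 - <<'E'
from h import *
def crop(n,u,v,w,h,W,H):
    i=cv2.imread(f'pics/{n}.png')[v:v+h,u:u+w]; i=cv2.resize(i,(W,H),interpolation=cv2.INTER_CUBIC); return cv2.convertScaleAbs(i,alpha=1.3)
g=lambda *a:crop(*a,50,50,260,300)
top=np.hstack([crop('sc0',235,148,50,56,266,300),crop('sc0',148,210,50,56,266,300),crop('sc0',240,165,100,100,268,300)])
bot=np.hstack([crop('si0',200,165,50,56,266,300),crop('si0',255,270,50,56,266,300),crop('si0',255,115,75,120,268,300)])
cv2.imwrite('pics/c1.png',np.vstack([top,bot]))
E
```

```text
(no output)
```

View pics/c1.png

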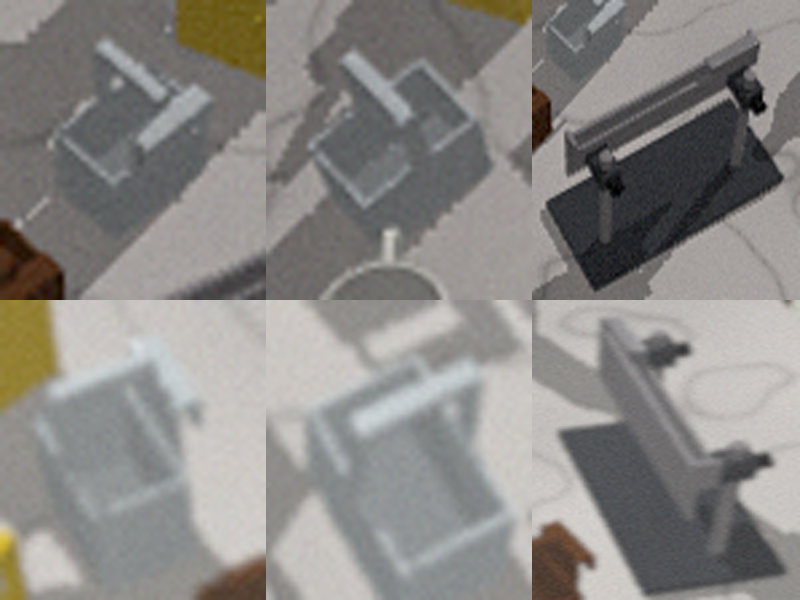

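The hooked caddy is at scene px (405,270): its hook plate faces the stand. The other, at (270,368), is plain. I'll now fit the poses from the clicked corners.

```bash
cat >> h.py <<'E'
from scipy.optimize import least_squares
def T(p,X):
    c,s=np.cos(p[2]),np.sin(p[2]); X=np.atleast_2d(X)/1000.; return np.c_[p[0]+c*X[:,0]-s*X[:,1],p[1]+s*X[:,0]+c*X[:,1],X[:,2]]
def fit(obs,p0,nH=False):
    def r(p):
        o=[]
        for f,u,v,X in obs:
            X=np.array(X,float)
            if nH and X[2]<=-500: X[2]=X[2]+1000+p[3]*1000   # z given as H-1000+dz
            o+=list(proj(f,T(p,X)[0])-[u,v])
        return o
    s=least_squares(r,p0,loss='soft_l1'); return s.x,np.array(r(s.x)).reshape(-1,2).round(1)
E
python3 - <<'E'
from h import *
def P(f,ox,oy,sx,sy,px,py): return lambda x,y,X:(f,ox+(x-px)/sx-.5,oy+(y-py)/sy-.5,X)
A=P('sc0',235,148,5.32,5.357,0,0);B=P('si0',200,165,5.32,5.357,0,300)
o=[A(60,145,(-30,-45,70)),A(112,185,(30,-45,70)),A(136,72,(1,0,131)),A(211,98,(48,30,114)),A(103,47,(-30,0,131)),
   B(105,512,(-30,-45,70)),B(180,482,(30,-45,70)),B(40,422,(-30,45,70)),B(55,388,(-30,0,131)),B(200,405,(48,-30,114))]
print(fit(o,[.5,0,0]))
S=P('sc0',240,165,2.68,3,532,0);D=P('si0',255,115,3.573,2.5,532,300)
o=[S(546,206,(-35,-145,12)),S(732,102,(-35,145,12)),S(782,178,(95,145,12)),S(597,280,(95,-145,12)),
   D(560,432,(-35,145,12)),D(645,590,(-35,-145,12)),D(783,570,(95,-145,12)),
   S(568,130,(0,-130,-1000+12)),D(603,318,(0,130,-1000+12)),D(695,465,(0,-130,-1000+12))]
print(fit(o,[.6,0,0,.17],True))
A=P('sc0',148,210,5.32,5.357,266,0);B=P('si0',255,270,5.32,5.357,266,300)
for f,u,v,_ in[A(375,85,0),B(415,395,0)]: print(atz(f,u,v,.131))
E
```

```text
(array([0.44986243, 0.05625556, 0.22570125]), array([[-0.8, -1.7],
       [ 0.6,  0.7],
       [-0.5,  0. ],
       [ 0.6,  1. ],
       [-0.2, -0.3],
       [-1.6,  1.2],
       [ 2.3, -0.4],
       [-0.8, -1.5],
       [-0.2,  0.8],
       [ 1. , -1. ]]))
(array([ 0.65130293,  0.04497036, -0.01666602,  0.19787099]), array([[ 0.2, -1.6],
       [ 0.3, -1.5],
       [ 1.8,  0.2],
       [-0.6,  3.6],
       [-0.5, -1.5],
       [-0.5,  0.7],
       [ 1.6,  0.2],
       [-0.8,  0.5],
       [-0.4, -0.3],
       [ 0.2,  0. ]]))
[ 0.52443413 -0.33044342  0.131     ]
[ 0.52700202 -0.32896876  0.131     ]
```

move_arm --pt "0 0 -2 0 0 -6.55 1" --pt "0 0 -2 0 0 -6.55 1" --pt "0 0 -2 0 0 -6.55 1" --pt "0 0 -2 0 0 -6.55 1" --pt "-0.6 -2 0 0 0 0 1" --pt "-1.1 -3.8 0 0 0 0 1" --pt "-1.1 -3.8 0 0 0 0 1" --pt "-1.1 -3.8 0 0 0 0 1" --pt "-1.1 -3.8 0 0 0 0 1" --pt "-1.1 -3.8 0 0 0 0 1" --pt "-1.1 -3.8 0 0 0 0 1" --pt "-1.1 -3.8 0 0 0 0 1" --pt "-1.1 -3.8 0 0 0 0 1" --pt "-1.1 -3.8 0 0 0 0 1" --pt "-1.1 -3.8 0 0 0 0 1" --pt "-1.1 -3.8 0 0 0 0 1" --pt "-1.1 -3.8 0 0 0 0 1" --pt "-1.1 -3.8 0 0 0 0 1" --pt "-1.1 -3.8 0 0 0 0 1" --pt "-1.1 -3.8 0 0 0 0 1"

```text
time: 1.77
tool_pos: [0.4425, 0.0694, 0.33]
tool_rot: [0.0, -0.112, 0.994, 0.0]
contact_force: [0.4, 0.7, 0.4]
gripper_width: 0.998
grasp_force: 0.0
```

```bash
python3 - <<'E'
from h import *
s=manip.state();print(s['time'],s['tool_pos'],s['tool_rot'],s['contact_force'])
d=grab('wrist','w0');print(-d['R'].T@d['t'].ravel(),d['mtx'][0,0])
cv2.imwrite('pics/w0b.png',cv2.convertScaleAbs(cv2.resize(d['img'],(800,600),interpolation=2),alpha=1.3))
E
```

```text
1.7667 [0.44245083 0.06943357 0.32998412] [ 1.92451556e-05 -1.12314168e-01  9.93672745e-01  5.12690094e-05] [0.37486454 0.73413966 0.42461896]
[0.3756717  0.05423635 0.45427804] 292.19328486201726
```

View pics/w0b.png

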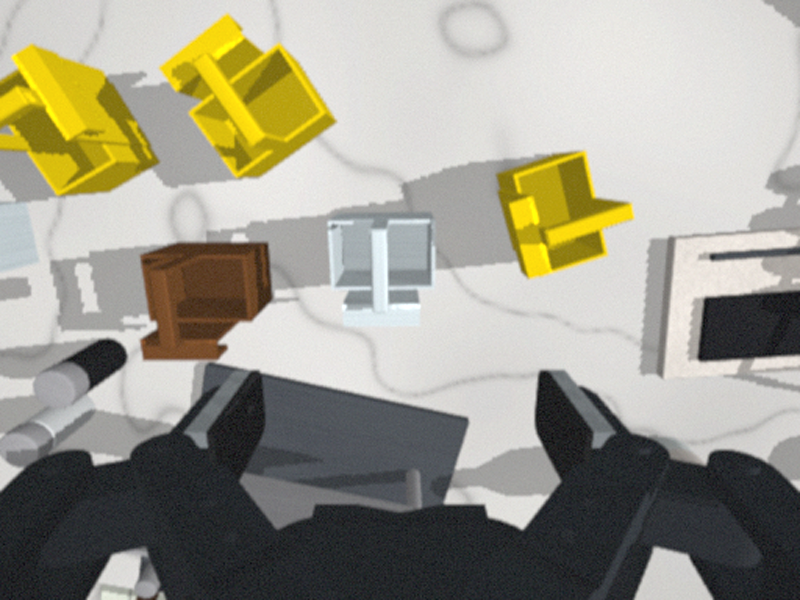

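```bash
python3 - <<'E'
from h import *
q=lambda u,v,X:('w0',(u+.5)*.64-.5,(v+.5)*.64-.5,X)
o=[q(329,214,(-30,-45,70)),q(434,214,(-30,45,70)),q(372,221,(-30,-6,131)),q(387,221,(-30,6,131)),q(344,325,(48,-30,114)),q(420,325,(48,30,114))]
p,r=fit(o,[.45,.056,.2]);print(p,r.tolist())
s=manip.state();t=s['tool_pos'];b=p[:2]-t[:2]
w,x,y,z=s['tool_rot'];yw=2*np.arctan2(y,x)-np.pi/2;print('tool y ang',np.degrees(yw)%360-90,'caddy',np.degrees(p[2]))
print('tool delta x,y',b@[np.cos(yw+np.pi/2),np.sin(yw+np.pi/2)],b@[np.cos(yw),np.sin(yw)])
for u,v,X in[(205,363,(-35,-145,12)),(468,417,(-35,145,12))]: print(atz(*q(u,v,0)[:3],.012),T([.6513,.0450,-.0167],X))
E
```

```text
[0.4440149  0.05570743 0.22981401] [[-0.5, 0.3], [1.6, -0.0], [-0.8, 1.1], [0.5, 1.0], [-0.2, -3.0], [0.0, -3.3]]
tool y ang 12.507651742527926 caddy 13.167372831324284
tool delta x,y 0.0026556060461152696 -0.008024011314315788
[ 0.61296763 -0.10040832  0.012     ] [[ 0.61388349 -0.09939531  0.012     ]]
[0.61295059 0.18535365 0.012     ] [[0.61872627 0.19056425 0.012     ]]
```

The wrist view shows the caddy centred at (381,265) with its hook toward the stand, nearly aligned with the jaws.

move_arm --pt "0 -0.6 0 0 0 0 1" --pt "0 0 3 0 0 0 1" --pt "0 0 3 0 0 0 1" --pt "0 0 2 0 0 0 1" --pt "0 0 0 0 0 0 1" --pt "0 0 0 0 0 0 1"

```text
time: 2.32
tool_pos: [0.4425, 0.0662, 0.2492]
tool_rot: [-0.001, -0.113, 0.994, 0.0]
contact_force: [1.2, -1.0, 0.6]
gripper_width: 1.0
grasp_force: 0.0
```

```bash
python3 - <<'E'
from h import *
s=manip.state();p=[.4455,.0558,.2298];b=np.array(p[:2])-s['tool_pos'][:2]
w,x,y,z=s['tool_rot'];yw=2*np.arctan2(y,x)-np.pi/2;print(s['tool_pos'],'tool y ang',np.degrees(yw)%360-90)
print('tool delta x,y',b@[np.cos(yw+np.pi/2),np.sin(yw+np.pi/2)],b@[np.cos(yw),np.sin(yw)])
E
```

```text
[0.44248915 0.06623909 0.24923161] tool y ang 12.988880943385581
tool delta x,y -0.0005875047927905515 -0.010848717677225672
```

move_arm --pt "0 -1.1 1 0 0 0 1" --pt "0 0 2 0 0 0 1" --pt "0 0 2 0 0 0 1" --pt "0 0 2 0 0 0 1" --pt "0 0 2 0 0 0 1" --pt "0 0 2 0 0 0 1" --pt "0 0 1.2 0 0 0 1" --pt "0 0 0 0 0 0 1" --pt "0 0 0 0 0 0 0.3" --pt "0 0 0 0 0 0 -0.3" --pt "0 0 0 0 0 0 -1" --pt "0 0 0 0 0 0 -1" --pt "0 0 0 0 0 0 -1" --pt "0 0 0 0 0 0 -1" --pt "0 0 0 0 0 0 -1" --pt "0 0 0 0 0 0 -1" --pt "0 0 0 0 0 0 -1" --pt "0 0 0 0 0 0 -1"

```text
time: 3.82
tool_pos: [0.4465, 0.0548, 0.1291]
tool_rot: [0.001, -0.112, 0.994, -0.0]
contact_force: [-0.9, -0.1, 5.7]
gripper_width: 0.126
grasp_force: 60.4
```

move_arm --pt "0 0 -0.3 0 0 0 -1" --pt "0 0 -0.7 0 0 0 -1" --pt "0 0 -1.5 0 0 0 -1" --pt "0 0 -2 0 0 0 -1" --pt "0 0 -2 0 0 0 -1" --pt "0 0 -2 0 0 0 -1" --pt "0 0 -2 0 0 0 -1" --pt "0 0 -2 0 0 0 -1" --pt "0 0 -1.5 0 0 0 -1" --pt "0 0 -1 0 0 4.5 -1" --pt "0 0 0 0 0 4.5 -1" --pt "0 0 0 0 0 4.5 -1" --pt "0 0 0 0 0 0 -1" --pt "0 0 0 0 0 0 -1" --pt "0 0 0 0 0 0 -1" --pt "0 0 0 0 0 0 -1"

```text
time: 5.15
tool_pos: [0.4456, 0.0549, 0.2777]
tool_rot: [-0.001, 0.005, 1.0, 0.0]
contact_force: [-0.3, 0.0, -3.1]
gripper_width: 0.125
grasp_force: 59.2
```

```bash
python3 - <<'E'
from h import *
s=manip.state();print(s['tool_pos'],s['tool_rot'],s['contact_force'],s['ft_torque'])
w,x,y,z=s['tool_rot'];print(np.degrees(2*np.arctan2(y,x))-180)
for n,f in(('scene','sc1'),('side','si1'),('wrist','w1')): grab(n,f)
def crop(n,u,v,w,h,W,H):
    i=cv2.imread(f'pics/{n}.png')[v:v+h,u:u+w]; return cv2.convertScaleAbs(cv2.resize(i,(W,H),interpolation=cv2.INTER_CUBIC),alpha=1.3)
cv2.imwrite('pics/c2.png',np.vstack([crop('w1',0,0,512,192,800,300),np.hstack([crop('sc1',230,130,110,82,400,300),crop('si1',190,100,147,110,400,300)])]))
E
```

```text
[0.44564977 0.05487714 0.2777216 ] [-5.90424313e-04  4.51583676e-03  9.99989629e-01  2.21038722e-05] [-0.31199464  0.04516626 -3.13333388] [-0.03312249  0.01513995 -0.01826379]
-0.5174786236262037
```

View pics/c2.png

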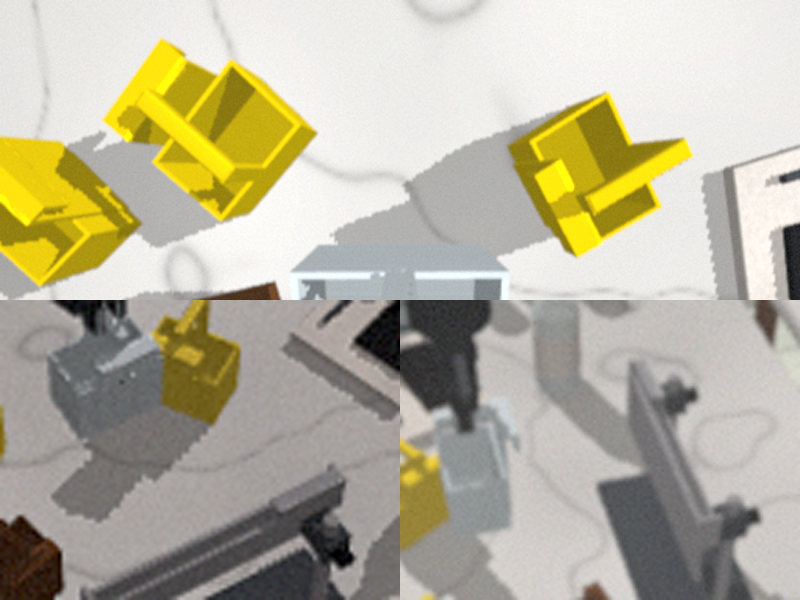

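Grasped cleanly (about 3.3 N). It hangs upright at side px (475,465), with the rail ahead. I'll bring the tongue's front face near the rail, at lip height, to feel for it.

move_arm --pt "-0.7 -0.2 0.5 0 0 0 -1" --pt "-1.5 -0.3 0.8 0 0 0 -1" --pt "-2 -0.4 0.8 0 0 0 -1" --pt "-2 -0.4 0.8 0 0 0 -1" --pt "-2 -0.4 0.8 0 0 0 -1" --pt "-2 -0.4 0.8 0 0 0 -1" --pt "-1.5 -0.3 0.8 0 0 0 -1" --pt "-1 -0.1 0.6 0 0 0 -1" --pt "-0.5 0 0.1 0 0 0 -1" --pt "-0.3 0 0 0 0 0 -1" --pt "0 0 0 0 0 0 -1" --pt "0 0 0 0 0 0 -1" --pt "0 0 0 0 0 0 -1" --pt "0 0 0 0 0 0 -1"

```text
time: 6.47
tool_pos: [0.5805, 0.0286, 0.219]
tool_rot: [0.001, 0.005, 1.0, -0.0]
contact_force: [-1.0, 0.5, -2.8]
gripper_width: 0.127
grasp_force: 59.2
```

```bash
python3 - <<'E'
from h import *
s=manip.state();print(s['tool_pos'],s['tool_rot'],s['contact_force'],s['ft_torque'])
for n,f in(('scene','sc2'),('side','si2')): grab(n,f)
def crop(n,u,v,w,h,W,H):
    i=cv2.imread(f'pics/{n}.png')[v:v+h,u:u+w]; return cv2.convertScaleAbs(cv2.resize(i,(W,H),interpolation=cv2.INTER_CUBIC),alpha=1.4)
cv2.imwrite('pics/c3.png',np.hstack([crop('sc2',245,165,80,80,400,400),crop('si2',245,115,80,80,400,400)]))
E
```

```text
[0.58053036 0.02862102 0.21898041] [ 5.01896677e-04  4.94996294e-03  9.99987622e-01 -5.22612243e-05] [-1.01904646  0.51238186 -2.80279458] [ 0.047558   -0.01076616 -0.00991925]
```

View pics/c3.png

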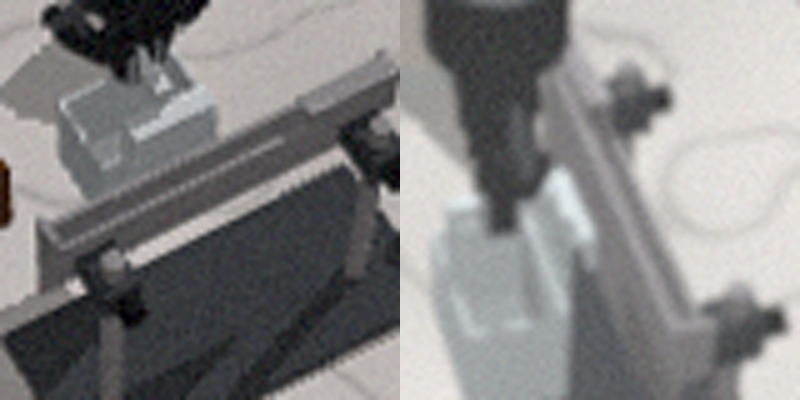

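The tongue sits about 2 cm in front of the rail: side crop (590,235), with the rail's front edge at about (620,250). I'll creep forward until contact.

move_arm --pt "-0.2 0 0 0 0 0 -1" --pt "-0.2 0 0 0 0 0 -1" --pt "-0.2 0 0 0 0 0 -1" --pt "-0.2 0 0 0 0 0 -1" --pt "-0.2 0 0 0 0 0 -1" --pt "-0.2 0 0 0 0 0 -1" --pt "-0.1 0 0 0 0 0 -1" --pt "-0.1 0 0 0 0 0 -1" --pt "0 0 0 0 0 0 -1" --pt "0 0 0 0 0 0 -1"

```text
time: 7.4
tool_pos: [0.5947, 0.0283, 0.2183]
tool_rot: [-0.0, 0.005, 1.0, 0.0]
contact_force: [0.7, 0.4, -4.0]
gripper_width: 0.122
grasp_force: 59.2
```

move_arm --pt "-0.1 0 0 0 0 0 -1" --pt "-0.1 0 0 0 0 0 -1" --pt "0 0 0 0 0 0 -1" --pt "0 0 0 0 0 0 -1"

```text
time: 7.73
tool_pos: [0.5967, 0.0283, 0.2183]
tool_rot: [-0.0, 0.005, 1.0, -0.0]
contact_force: [-0.0, -0.5, -3.4]
gripper_width: 0.128
grasp_force: 59.2
```

move_arm --pt "-0.1 0 0 0 0 0 -1" --pt "-0.1 0 0 0 0 0 -1" --pt "0 0 0 0 0 0 -1" --pt "0 0 0 0 0 0 -1"

```text
time: 8.07
tool_pos: [0.5987, 0.0283, 0.2183]
tool_rot: [-0.0, 0.005, 1.0, -0.0]
contact_force: [0.0, 0.1, -3.4]
gripper_width: 0.127
grasp_force: 59.2
```

move_arm --pt "-0.1 0 0 0 0 0 -1" --pt "0 0 0 0 0 0 -1" --pt "0 0 0 0 0 0 -1"

```text
time: 8.32
tool_pos: [0.5997, 0.0283, 0.2183]
tool_rot: [-0.0, 0.005, 1.0, 0.0]
contact_force: [-0.5, -0.1, -3.4]
gripper_width: 0.128
grasp_force: 59.2
```

move_arm --pt "-0.1 0 0 0 0 0 -1" --pt "0 0 0 0 0 0 -1" --pt "0 0 0 0 0 0 -1"

```text
time: 8.57
tool_pos: [0.6004, 0.0284, 0.2182]
tool_rot: [-0.0, 0.005, 1.0, 0.0]
contact_force: [-2.0, 0.4, -2.8]
gripper_width: 0.127
grasp_force: 59.3
```

move_arm --pt "-0.05 0 0 0 0 0 -1" --pt "0 0 0 0 0 0 -1" --pt "0 0 0 0 0 0 -1"

```text
time: 8.82
tool_pos: [0.6005, 0.0284, 0.2183]
tool_rot: [-0.001, 0.005, 1.0, 0.0]
contact_force: [-6.0, 0.4, -0.8]
gripper_width: 0.126
grasp_force: 59.5
```

Contact with the rail face is at TCP x ≈ 0.600. The hook needs to go 12 mm past that. I'll back off, rise, and go over.

move_arm --pt "0.2 0 0 0 0 0 -1" --pt "0.2 0 0 0 0 0 -1" --pt "0 0 -0.6 0 0 0 -1" --pt "0 0 -1 0 0 0 -1" --pt "0 0 -1 0 0 0 -1" --pt "0 0 -0.8 0 0 0 -1" --pt "0 0 0 0 0 0 -1" --pt "-0.5 0 0 0 0 0 -1" --pt "-0.5 0 0 0 0 0 -1" --pt "-0.4 0 0 0 0 0 -1" --pt "-0.2 0 0 0 0 0 -1" --pt "0 0 0 0 0 0 -1" --pt "0 0 0 0 0 0 -1" --pt "0 0 0 0 0 0 -1"

```text
time: 9.98
tool_pos: [0.6131, 0.0282, 0.2519]
tool_rot: [-0.0, 0.005, 1.0, 0.0]
contact_force: [-0.1, -0.0, -3.3]
gripper_width: 0.123
grasp_force: 59.2
```

move_arm --pt "0.1 0 0.3 0 0 0 -1" --pt "0 0 0.3 0 0 0 -1" --pt "0 0 0.3 0 0 0 -1" --pt "0 0 0.2 0 0 0 -1" --pt "0 0 0.1 0 0 0 -1" --pt "0 0 0 0 0 0 -1" --pt "0 0 0 0 0 0 -1"

```text
time: 10.57
tool_pos: [0.6122, 0.0282, 0.2402]
tool_rot: [-0.0, 0.005, 1.0, 0.0]
contact_force: [0.2, 0.2, -3.9]
gripper_width: 0.126
grasp_force: 59.2
```

move_arm --pt "0 0 0.1 0 0 0 -1" --pt "0 0 0.1 0 0 0 -1" --pt "0 0 0 0 0 0 -1"

```text
time: 10.82
tool_pos: [0.6121, 0.0282, 0.2381]
tool_rot: [-0.0, 0.005, 1.0, -0.0]
contact_force: [-0.2, 0.3, -3.5]
gripper_width: 0.124
grasp_force: 59.2
```

move_arm --pt "0 0 0.1 0 0 0 -1" --pt "0 0 0.1 0 0 0 -1" --pt "0 0 0 0 0 0 -1"

```text
time: 11.07
tool_pos: [0.6121, 0.0282, 0.236]
tool_rot: [-0.0, 0.005, 1.0, 0.0]
contact_force: [-0.7, 0.0, -3.2]
gripper_width: 0.126
grasp_force: 59.2
```

move_arm --pt "0 0 0.1 0 0 0 -1" --pt "0 0 0.1 0 0 0 -1" --pt "0 0 0 0 0 0 -1"

```text
time: 11.32
tool_pos: [0.6121, 0.0282, 0.234]
tool_rot: [-0.0, 0.005, 1.0, 0.0]
contact_force: [-0.3, 1.1, -4.2]
gripper_width: 0.123
grasp_force: 59.2
```

move_arm --pt "0 0 0.1 0 0 0 -1" --pt "0 0 0.1 0 0 0 -1" --pt "0 0 0 0 0 0 -1"

```text
time: 11.57
tool_pos: [0.6121, 0.0282, 0.232]
tool_rot: [-0.0, 0.005, 1.0, 0.0]
contact_force: [0.1, 0.9, -3.4]
gripper_width: 0.125
grasp_force: 59.2
```

move_arm --pt "0 0 0.1 0 0 0 -1" --pt "0 0 0.1 0 0 0 -1" --pt "0 0 0.1 0 0 0 -1" --pt "0 0 0 0 0 0 -1"

```text
time: 11.9
tool_pos: [0.612, 0.0282, 0.2289]
tool_rot: [-0.0, 0.005, 1.0, 0.0]
contact_force: [-0.4, -0.2, -2.8]
gripper_width: 0.124
grasp_force: 59.2
```

move_arm --pt "0 0 0.1 0 0 0 -1" --pt "0 0 0.1 0 0 0 -1" --pt "0 0 0 0 0 0 -1"

```text
time: 12.15
tool_pos: [0.6121, 0.0282, 0.227]
tool_rot: [-0.0, 0.005, 1.0, 0.0]
contact_force: [-0.0, 0.8, -3.5]
gripper_width: 0.121
grasp_force: 59.2
```

move_arm --pt "0 0 0.1 0 0 0 -1" --pt "0 0 0.1 0 0 0 -1" --pt "0 0 0.1 0 0 0 -1" --pt "0 0 0 0 0 0 -1"

```text
time: 12.48
tool_pos: [0.612, 0.0282, 0.2239]
tool_rot: [-0.0, 0.005, 1.0, -0.0]
contact_force: [0.3, -0.3, -3.7]
gripper_width: 0.122
grasp_force: 59.2
```

move_arm --pt "0 0 0.1 0 0 0 -1" --pt "0 0 0.1 0 0 0 -1" --pt "0 0 0 0 0 0 -1"

```text
time: 12.73
tool_pos: [0.6121, 0.0282, 0.222]
tool_rot: [-0.0, 0.005, 1.0, 0.0]
contact_force: [0.3, 0.4, -3.4]
gripper_width: 0.125
grasp_force: 59.2
```

move_arm --pt "0 0 0.1 0 0 0 -1" --pt "0 0 0.1 0 0 0 -1" --pt "0 0 0 0 0 0 -1"

```text
time: 12.98
tool_pos: [0.6121, 0.0282, 0.22]
tool_rot: [-0.0, 0.005, 1.0, 0.0]
contact_force: [-0.0, -0.3, -2.5]
gripper_width: 0.123
grasp_force: 59.2
```

move_arm --pt "0 0 0.1 0 0 0 -1" --pt "0 0 0 0 0 0 -1" --pt "0 0 0 0 0 0 -1"

```text
time: 13.23
tool_pos: [0.6121, 0.0282, 0.2192]
tool_rot: [-0.0, 0.005, 1.0, 0.0]
contact_force: [-0.1, 0.6, -3.2]
gripper_width: 0.125
grasp_force: 59.2
```

move_arm --pt "0 0 0.1 0 0 0 -1" --pt "0 0 0 0 0 0 -1" --pt "0 0 0 0 0 0 -1"

```text
time: 13.48
tool_pos: [0.6121, 0.0282, 0.2182]
tool_rot: [-0.0, 0.005, 1.0, -0.0]
contact_force: [-0.1, -0.4, -3.5]
gripper_width: 0.129
grasp_force: 59.2
```

move_arm --pt "0 0 0.1 0 0 0 -1" --pt "0 0 0 0 0 0 -1" --pt "0 0 0 0 0 0 -1"

```text
time: 13.73
tool_pos: [0.6121, 0.0282, 0.2172]
tool_rot: [-0.0, 0.005, 1.0, 0.0]
contact_force: [-0.0, 0.4, -3.1]
gripper_width: 0.123
grasp_force: 59.2
```

move_arm --pt "0 0 0.05 0 0 0 -1" --pt "0 0 0 0 0 0 -1" --pt "0 0 0 0 0 0 -1"

```text
time: 13.98
tool_pos: [0.6123, 0.0282, 0.217]
tool_rot: [0.0, 0.005, 1.0, -0.0]
contact_force: [-0.1, 1.1, -1.9]
gripper_width: 0.122
grasp_force: 59.3
```

move_arm --pt "0 0 0.05 0 0 0 -1" --pt "0 0 0 0 0 0 -1" --pt "0 0 0 0 0 0 -1"

```text
time: 14.23
tool_pos: [0.6123, 0.0282, 0.2168]
tool_rot: [0.0, 0.005, 1.0, -0.0]
contact_force: [-1.2, 0.9, 0.5]
gripper_width: 0.127
grasp_force: 59.6
```

Seated at the expected height (lip top ≈ 0.198 m). I'll hold briefly, then start the slide.

move_arm --pt "0 0 0 0 0 0 -1" --pt "0 0 0 0 0 0 -1" --pt "0 0 0 0 0 0 -1" --pt "0 0.1 0 0 0 0 -1" --pt "0 0.2 0 0 0 0 -1" --pt "0 0.2 0 0 0 0 -1" --pt "0 0.2 0 0 0 0 -1" --pt "0 0.1 0 0 0 0 -1" --pt "0 0 0 0 0 0 -1"

```text
time: 14.98
tool_pos: [0.6126, 0.0364, 0.2166]
tool_rot: [0.001, 0.005, 1.0, -0.0]
contact_force: [0.5, -2.0, 1.5]
gripper_width: 0.125
grasp_force: 59.8
```

```bash
python3 - <<'E'
from h import *
s=manip.state();print(s['tool_pos'],s['contact_force'],s['ft_torque'])
for n,f in(('scene','sc3'),('side','si3')): grab(n,f)
def crop(n,u,v,w,h,W,H):
    i=cv2.imread(f'pics/{n}.png')[v:v+h,u:u+w]; return cv2.convertScaleAbs(cv2.resize(i,(W,H),interpolation=cv2.INTER_CUBIC),alpha=1.4)
cv2.imwrite('pics/c4.png',np.hstack([crop('sc3',245,155,80,80,400,400),crop('si3',250,115,80,80,400,400)]))
E
```

```text
[0.61261302 0.03636725 0.2166277 ] [ 0.48626143 -1.98488704  1.53169698] [-0.19395685 -0.20810698 -0.03738015]
```

View pics/c4.png

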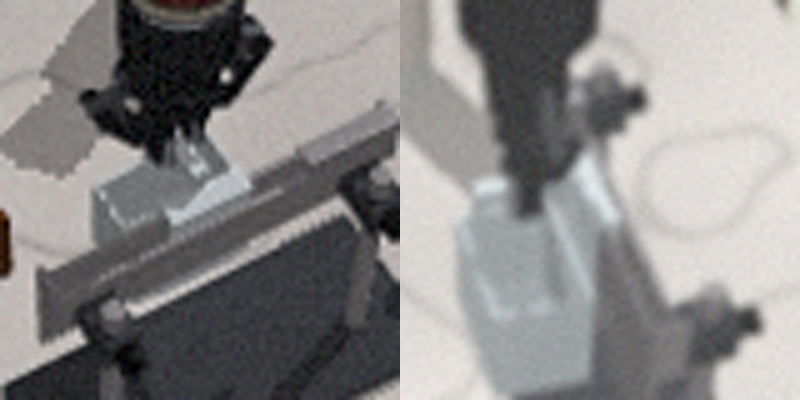

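The hook plate now lies over the lip (scene crop (210,200)) with the tongue in the channel. Continuing the slide.

move_arm --pt "0 0.1 0 0 0 0 -1" --pt "0 0.2 0 0 0 0 -1" --pt "0 0.2 0 0 0 0 -1" --pt "0 0.2 0 0 0 0 -1" --pt "0 0.2 0 0 0 0 -1" --pt "0 0.2 0 0 0 0 -1" --pt "0 0.2 0 0 0 0 -1" --pt "0 0.2 0 0 0 0 -1" --pt "0 0.2 0 0 0 0 -1" --pt "0 0.1 0 0 0 0 -1" --pt "0 0 0 0 0 0 -1"

```text
time: 16.0
tool_pos: [0.6126, 0.0545, 0.2165]
tool_rot: [0.0, 0.005, 1.0, 0.0]
contact_force: [0.4, -3.8, 2.7]
gripper_width: 0.129
grasp_force: 60.1
```

move_arm --pt "0 0.1 0 0 0 0 -1" --pt "0 0.2 0 0 0 0 -1" --pt "0 0.2 0 0 0 0 -1" --pt "0 0.2 0 0 0 0 -1" --pt "0 0.2 0 0 0 0 -1" --pt "0 0.2 0 0 0 0 -1" --pt "0 0.2 0 0 0 0 -1" --pt "0 0.2 0 0 0 0 -1" --pt "0 0.2 0 0 0 0 -1" --pt "0 0.2 0 0 0 0 -1" --pt "0 0.1 0 0 0 0 -1" --pt "0 0 0 0 0 0 -1"

```text
time: 17.0
tool_pos: [0.6127, 0.0745, 0.2164]
tool_rot: [0.0, 0.005, 1.0, 0.0]
contact_force: [0.9, -2.5, 3.5]
gripper_width: 0.125
grasp_force: 60.2
```

move_arm --pt "0 0.1 -0.03 0 0 0 -1" --pt "0 0.2 0 0 0 0 -1" --pt "0 0.2 0 0 0 0 -1" --pt "0 0.2 0 0 0 0 -1" --pt "0 0.2 0 0 0 0 -1" --pt "0 0.2 0 0 0 0 -1" --pt "0 0.2 0 0 0 0 -1" --pt "0 0.2 0 0 0 0 -1" --pt "0 0.2 0 0 0 0 -1" --pt "0 0.2 0 0 0 0 -1" --pt "0 0.1 0 0 0 0 -1" --pt "0 0 0 0 0 0 -1"

```text
time: 18.0
tool_pos: [0.6128, 0.0946, 0.2165]
tool_rot: [-0.0, 0.005, 1.0, 0.0]
contact_force: [-0.4, -2.7, 3.6]
gripper_width: 0.126
grasp_force: 60.0
```

move_arm --pt "0 0.1 0 0 0 0 -1" --pt "0 0.2 0 0 0 0 -1" --pt "0 0.2 0 0 0 0 -1" --pt "0 0.2 0 0 0 0 -1" --pt "0 0.2 0 0 0 0 -1" --pt "0 0.2 0 0 0 0 -1" --pt "0 0.2 0 0 0 0 -1" --pt "0 0.1 0 0 0 0 -1" --pt "0 0 0 0 0 0 -1"

```text
time: 18.75
tool_pos: [0.613, 0.1086, 0.2165]
tool_rot: [-0.0, 0.005, 1.0, 0.0]
contact_force: [-0.1, -2.5, 2.7]
gripper_width: 0.124
grasp_force: 60.0
```

move_arm --pt "0 0.1 0 0 0 0 -1" --pt "0 0.2 0 0 0 0 -1" --pt "0 0.2 0 0 0 0 -1" --pt "0 0.2 0 0 0 0 -1" --pt "0 0.2 0 0 0 0 -1" --pt "0 0.2 0 0 0 0 -1" --pt "0 0.2 0 0 0 0 -1" --pt "0 0.2 0 0 0 0 -1" --pt "0 0.2 0 0 0 0 -1" --pt "0 0.2 0 0 0 0 -1" --pt "0 0.1 0 0 0 0 -1" --pt "0 0 0 0 0 0 -1"

```text
time: 19.75
tool_pos: [0.6132, 0.1286, 0.2166]
tool_rot: [0.0, 0.005, 1.0, 0.0]
contact_force: [0.0, -2.6, 1.9]
gripper_width: 0.126
grasp_force: 59.9
```

move_arm --pt "0 0.1 0 0 0 0 -1" --pt "0 0.1 0 0 0 0 -1" --pt "0 0.1 0 0 0 0 -1" --pt "0 0 0 0 0 0 -1"

```text
time: 20.08
tool_pos: [0.6132, 0.1314, 0.2166]
tool_rot: [-0.0, 0.005, 1.0, 0.0]
contact_force: [-0.2, -2.2, 1.3]
gripper_width: 0.127
grasp_force: 59.9
```

move_arm --pt "0 0.1 0 0 0 0 -1" --pt "0 0.1 0 0 0 0 -1" --pt "0 0 0 0 0 0 -1"

```text
time: 20.33
tool_pos: [0.6132, 0.1334, 0.2166]
tool_rot: [-0.0, 0.005, 1.0, 0.0]
contact_force: [-0.0, -3.1, 1.7]
gripper_width: 0.128
grasp_force: 59.9
```

move_arm --pt "0 0.1 0 0 0 0 -1" --pt "0 0.1 0 0 0 0 -1" --pt "0 0 0 0 0 0 -1"

```text
time: 20.58
tool_pos: [0.6133, 0.1354, 0.2166]
tool_rot: [-0.0, 0.005, 1.0, 0.0]
contact_force: [0.3, -1.7, 1.8]
gripper_width: 0.126
grasp_force: 59.9
```

move_arm --pt "0 0.1 0 0 0 0 -1" --pt "0 0 0 0 0 0 -1" --pt "0 0 0 0 0 0 -1"

```text
time: 20.83
tool_pos: [0.6132, 0.1363, 0.2166]
tool_rot: [-0.0, 0.005, 1.0, 0.0]
contact_force: [0.5, -2.6, 1.1]
gripper_width: 0.122
grasp_force: 59.9
```

move_arm --pt "0 0.1 0 0 0 0 -1" --pt "0 0 0 0 0 0 -1" --pt "0 0 0 0 0 0 -1"

```text
time: 21.08
tool_pos: [0.6133, 0.1373, 0.2166]
tool_rot: [-0.0, 0.005, 1.0, 0.0]
contact_force: [0.6, -2.5, 1.4]
gripper_width: 0.127
grasp_force: 59.9
```

move_arm --pt "0 0.1 0 0 0 0 -1" --pt "0 0 0 0 0 0 -1" --pt "0 0 0 0 0 0 -1"

```text
time: 21.33
tool_pos: [0.6133, 0.1383, 0.2166]
tool_rot: [-0.0, 0.005, 1.0, 0.0]
contact_force: [0.6, -2.4, 1.0]
gripper_width: 0.127
grasp_force: 59.9
```

move_arm --pt "0 0.1 0 0 0 0 -1" --pt "0 0 0 0 0 0 -1" --pt "0 0 0 0 0 0 -1"

```text
time: 21.58
tool_pos: [0.6132, 0.1386, 0.2166]
tool_rot: [-0.0, 0.005, 1.0, -0.001]
contact_force: [-0.8, -4.5, 2.0]
gripper_width: 0.12
grasp_force: 60.0
```

move_arm --pt "0 0.05 0 0 0 0 -1" --pt "0 0 0 0 0 0 -1" --pt "0 0 0 0 0 0 -1"

```text
time: 21.83
tool_pos: [0.6132, 0.1387, 0.2166]
tool_rot: [-0.0, 0.005, 1.0, -0.001]
contact_force: [-0.4, -6.3, 2.9]
gripper_width: 0.121
grasp_force: 60.0
```

End plate reached: the lateral force has stepped to 6 N and motion has stopped. I'll relieve the push slightly, then open.

move_arm --pt "0 -0.05 0 0 0 0 -1" --pt "0 0 0 0 0 0 -1" --pt "0 0 0 0 0 0 -0.7" --pt "0 0 0 0 0 0 -0.65" --pt "0 0 0 0 0 0 -0.6" --pt "0 0 0 0 0 0 -0.5" --pt "0 0 0 0 0 0 -0.4" --pt "0 0 0 0 0 0 -0.3" --pt "0 0 0 0 0 0 -0.1" --pt "0 0 0 0 0 0 0.1" --pt "0 0 0 0 0 0 0.1" --pt "0 0 0 0 0 0 0.1"

```text
time: 22.83
tool_pos: [0.6133, 0.1392, 0.2166]
tool_rot: [0.0, 0.005, 1.0, 0.0]
contact_force: [0.0, 0.9, -0.2]
gripper_width: 0.549
grasp_force: 0.0
```

```bash
python3 - <<'E'
from h import *
s=manip.state();print(s['tool_pos'],s['contact_force'],s['gripper_width'])
for n,f in(('scene','sc4'),('side','si4')): grab(n,f)
def crop(n,u,v,w,h,W,H):
    i=cv2.imread(f'pics/{n}.png')[v:v+h,u:u+w]; return cv2.convertScaleAbs(cv2.resize(i,(W,H),interpolation=cv2.INTER_CUBIC),alpha=1.4)
cv2.imwrite('pics/c5.png',np.hstack([crop('sc4',260,135,80,80,400,400),crop('si4',235,95,80,80,400,400)]))
E
```

```text
[0.61332372 0.13919075 0.21661068] [ 0.0302599   0.9320239  -0.21023685] 0.5490754620385158
```

View pics/c5.png

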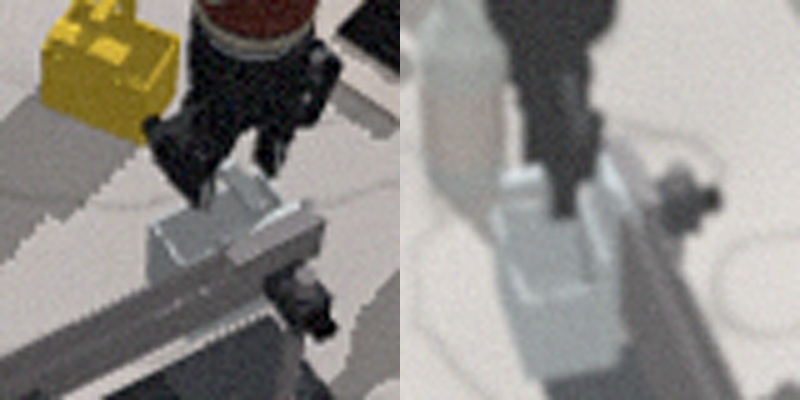

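The caddy hangs under the keeper at the end plate, with the jaws open around the bar. Retreating straight up.

move_arm --pt "0 0 -0.3 0 0 0 0.1" --pt "0 0 -0.5 0 0 0 0.1" --pt "0 0 -1 0 0 0 0.1" --pt "0 0 -1.5 0 0 0 0.1" --pt "0 0 -2 0 0 0 0.1" --pt "0 0 -2 0 0 0 0.1" --pt "0 0 -2 0 0 0 0.1" --pt "1 0 -1 0 0 0 0.1" --pt "3 0 0 0 0 0 0.1" --pt "3 0 0 0 0 0 0.1" --pt "3 0 0 0 0 0 0.1" --pt "3 0 0 0 0 0 0.1" --pt "2 0 0 0 0 0 0.1" --pt "0 0 0 0 0 0 0.1" --pt "0 0 0 0 0 0 0.1" --pt "0 0 0 0 0 0 0.1"

```text
time: 24.27
tool_pos: [0.464, 0.1407, 0.3211]
tool_rot: [0.001, 0.005, 1.0, 0.0]
contact_force: [0.1, 0.8, -1.0]
gripper_width: 0.552
grasp_force: 0.0
```

```bash
python3 - <<'E'
from h import *
for n,f in(('scene','sc5'),('side','si5')): grab(n,f)
def crop(n,u,v,w,h,W,H):
    i=cv2.imread(f'pics/{n}.png')[v:v+h,u:u+w]; return cv2.convertScaleAbs(cv2.resize(i,(W,H),interpolation=cv2.INTER_CUBIC),alpha=1.4)
cv2.imwrite('pics/c6.png',np.hstack([crop('sc5',270,145,60,60,400,400),crop('si5',240,105,60,60,400,400)]))
E
```

```text
(no output)
```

View pics/c6.png

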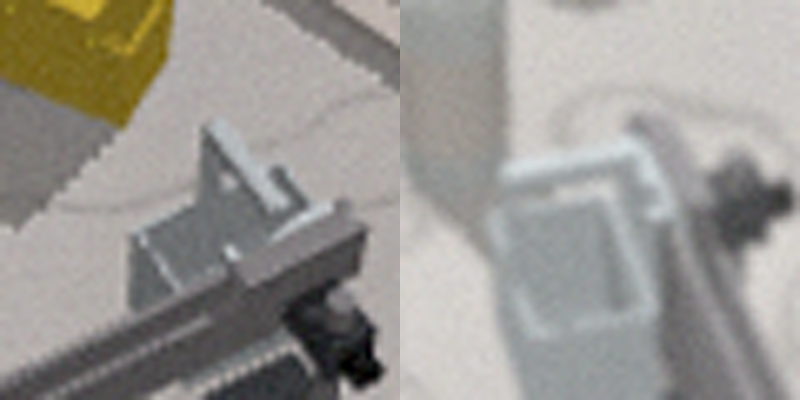

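It hangs upright at the left end (scene crop (270,200)), with its hook under the keeper against the end plate and the hand clear.

```bash
python3 -c "
from plant import manip
print(manip.job_done())"
```

```text
the job is handed in; nothing more can be done
None
```

I've handed the job in at about 24 s: the hooked caddy is hanging seated on the rail, under the keeper strip and against the left end plate. The gripper is clear and nothing else was touched; the simulator returned no verdict.

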